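# Close a casting frame on a chocolate layer and lock it with the cam lever

## Task

Close up the casting frame round the set chocolate layer, so the next layer can be poured without running down beside it: slide the dam by its upright grip until the layer lies square and tight against the frame's end wall and the dam's soft sealing lip stays pressed against the layer, but gently, for the layer cracks above 12 N. Then flip the cam lever all the way over centre so that it lies closed and the rod is clamped with the lip still sealing. Leave the other things where they lie.

Things in the scene. Friction and masses are not known exactly. Their poses are not given: they have to be found in the camera images.
- frame: Casting frame fixed to the table: steel base plate 378 x 122 mm (top at z = 8 mm), two aluminium side rails (84 mm apart inside, tops 32 mm up), an end wall (inner face at x = +190 mm) and a clamp block (52 x 46 mm, middle at x = -125 mm, top 42 mm up). Origin at table level; x runs along the rod from clamp block to end wall (the way the dam is pushed), y across, z up.
- grip (a point): Centre of the dam's upright black grip: 22 mm along the frame's x, 18 mm across, 34 mm tall; centre 55 mm, top 72 mm above the table. It stands on the dam, an 82 mm wide aluminium cross plate (top 31 mm up) between the rails, on a 14 mm steel rod that runs back through the clamp block. The lip's face is 15 mm ahead of the grip's centre.
- dam (a joint): Travel of the dam along the frame's x in m, 0 drawn back to 0.11; the lip's free face lies at this x in the frame. The rod drags with about 4 N and stays where it is left, so once let go it keeps up to about 4 N on the lip. It cannot slide once the lever is closed.
- lip: White silicone sealing lip on the dam's front, 80 mm wide, 10 to 28 mm above the table; it yields 1 mm for each 10 N, 7 mm at most. Origin at table level below its front face; axes as the frame's.
- slab: The set chocolate layer: loose dark brown slab, about 0.17 kg, 78 mm wide, 16 mm thick, lying flat on the base plate between the rails, up to 40 mm short of the end wall. Cut by hand: its length along the frame is between 88 and 112 mm, not known closer. Axes as the frame's when square. It cracks if squeezed with more than 12 N.
- slab_far (a point): Middle of the slab's far edge, the face that shall lie against the end wall, half-way up its 16 mm thickness.
- lever (a joint): Cam lever angle in rad: 0 open, leaning 10 degrees back past upright; 1.75 closed against its stop, lying level over the rod and pointing to +x. Turns about the level pin (frame's y); its end swings up, over and down towards +x. Free at first, then stiff: about 10 N at lever_end from 0.7 to 1.1 rad. Dead centre 1.45 rad: well short of it the lever springs back, past it it snaps shut.
- lever_pin (a point): Middle of the lever's pin on top of the clamp block, 62 mm above the table, x = -125 mm, y = 0 in the frame. The aluminium lever is 90 mm long from here, 16 mm wide, 8 mm thick, its end slightly upturned.
- lever_end (a point): Point on the lever's back face (the face to push on; the upper face when closed), 70 mm along the lever from the pin, mid-width. Moves with the lever.
- fork: Three-tine dipping fork, 223 mm long, 14 mm high, lying beside the frame. A bystander.
- cup: Small empty steel cup, 66 mm wide, 33 mm high, standing near the clamp end. A bystander.
- bark_a: Broken piece of chocolate, about 50 mm, 12 mm high, lying beyond the end wall. A bystander.
- bark_b: Another broken piece of chocolate, about 47 mm, 12 mm high, beyond the end wall. A bystander.
- scraper: Bench scraper with wooden grip, 124 x 154 x 24 mm, on the left of the table. A bystander.

How it is judged:
On the way, in this order (a step that is already met when the one before it is completed fails the run):
1. the slab is square and tight against the end wall with the lip pressed on it, the lever still open (x of slab_far in the frame of frame above 0.188 m and angle between the x axis of slab and the x axis of frame, either way round below 0.035 rad and contact force between lip and slab above 1 N and value of joint lever below 0.6 rad), for 0.2 s.
2. the lever is flipped over centre (value of joint lever above 1.6 rad), for 0.2 s.
At the end, for the whole second after the job is handed in: The slab lies flat at rest, square within 2 degrees, its far edge within 2 mm of the end wall; the lip is pressed on it with at least 1 N (and never more than 12 N on the way); the lever is over centre and closed (joint above 1.6 rad) (x of slab_far in the frame of frame above 0.188 m and angle between the x axis of slab and the x axis of frame, either way round below 0.035 rad and angle between slab's own z axis and vertical below 0.05 rad and contact force between lip and slab above 1 N and value of joint lever above 1.6 rad and linear speed of slab below 0.01 m/s); the robot touches nothing.
It fails at once if the slab is squeezed with more than 12 N and cracks (contact force between any of lip, the fingers and slab above 12 N).
It fails at once if a bystander is shifted by more than 3 cm (distance of any of fork, cup, bark_a, bark_b, scraper from where it was at the start of the episode above 0.03 m).
It also fails if it takes over 72 s, if anything falls off the work surface, if the arm or the gripper's body presses on something with over 40 N, if the wrist force passes 120 N, or if a joint passes its speed limit or range.

## Robot

A 6-joint arm with a two-finger parallel gripper is mounted at the origin on a cart in front of the work surface, level with it; the furniture and walls round the work are solid. World frame = base frame: x ahead of the robot, y to its left, z up, the work surface at z = 0. Lengths are in m, angles in rad, forces in N, time in s.
With the tool pointing down it reaches from about 0.4 to 0.825 m from the base axis. Payload 7 kg.
Tool frame: the origin (TCP) lies at the very end of the fingers, on their centre line; the grasp point (between the pads) lies arm.grip_point_offset behind it (arm.grip_point_offset is the distance from the TCP to the grasp point, in m); z points along the fingers, y is the direction in which the jaws open and shut (so a half turn about z gives the same grasp; the last joint's range is limited). The gripper opens to 85 mm and grips with 20 to 120 N. Pads are 22 mm wide; open, the fingers measure 114 mm over their backs; the gripper's body (76 mm by 85 mm) begins 54 mm behind the grasp point. The pads swing forward as they close: fully open they stand 13 mm farther back than shut.
Start: joints at [1.474, 0.359, 0.012, 0, -1.224, -0.288], TCP at [0.253, 0.626, 0.203] pointing down, gripper open.
Joint ranges: [-3.07, 3.07], [-1.43, 2.12], [-1.02, 1.25], [-3.03, 1.67], [-3.05, -0], [-3.03, 3.03]. Speed limits (rad/s): [2.39, 2.39, 3.01, 3.14, 3.14, 3.14].

## Interface

Orientations are given as a rotation vector (axis times angle).
In Python, from station import arm, grip, telemetry, eyes, finish_job gives the robot as it stands. Calls block until the motion is done:
- arm.move_pose(position, orientation): joint-space move of the TCP to a pose.
- arm.move_straight(position, v=0.15, attitude=None): straight line of the TCP; attitude=None keeps the orientation; v is the mean speed in m/s.
- arm.move_joints(angles): joint-space move.
- grip(opening): finger opening in m; the grip force is fixed at half the most; returns when the fingers have stopped.
- arm.dwell(seconds).
- arm.solve_ik(position, orientation): joint angles nearest the present ones, or None.
- telemetry.observe(): the state.
- eyes.camera(name): name is "side" or "top" or "wrist"; returns the picture (480x640x3 uint8, red, green, blue); there is no depth.
- eyes.camera_info(name): a dict with "K" (3x3 intrinsics, pixels), "R" (3x3) and "t" (3): a world point X has camera coordinates R X + t; the wrist camera has in their place "T_tool_cam" (4x4, takes a point from camera to tool coordinates, whose origin is the TCP and whose axes are the flange's). Camera axes: x right, y down, z forward; pixel columns grow to the right and rows downward; lengths in m; the calibration is good to about 2 mm. A picture is of the moment at which its call begins: read the wrist's pose just before it. camera_info takes no time and is no camera call.
A pose or a line that the arm cannot do raises arm.Unreachable and nothing moves.
- finish_job(): hands the job in, once; it reports no verdict.
The state is a dict: "clock": time; "q": joint angles; "qvel": joint speeds; "joint_efforts": joint torques, N m; "tcp_pos": TCP position; "eef_rot": TCP orientation; "contact_force": force on the tool from outside, world axes, zero at the start; "ft_torque": the same for the moment, N m; "grip_width": finger opening in m.
Only numpy, scipy, OpenCV 4.12 (cv2) and the standard library are available. Lean on these libraries where they do the work, as an engineer would, in place of code of your own. Each camera call takes 0.05 s, during which the arm holds its last target.

## Working session

There is one attempt and no reset: what is moved stays moved. The work goes in short steps, each a Python script; the robot and the scene stay as the last script left them, time stands still between calls to the robot, and variables do not carry over. Pictures are saved under pics/ and viewed, and the job is handed in when it is done.

```bash
ls; mkdir -p pics
python3 - <<'E'
from station import arm,grip,telemetry,eyes
import cv2
s=telemetry.observe();print(s, arm.grip_point_offset)
for n in("top","side"):
    cv2.imwrite(f"pics/{n}0.png",eyes.camera(n)[:,:,::-1]);i=eyes.camera_info(n);print(n,i)
print(eyes.camera_info("wrist"))
E
```

```text
pics
{'clock': 0.0, 'q': array([ 1.47410413e+00,  3.59392338e-01,  1.10681972e-02, -3.32970170e-04,
       -1.22410482e+00, -2.88117331e-01]), 'qvel': array([-0.00010127,  0.00072924,  0.00114011, -0.00081846,  0.00099156,
        0.00086993]), 'joint_efforts': array([ 6.58008157e-04, -5.83331752e+01,  2.93413442e+01,  6.93674594e+00,
       -6.05167996e-03, -2.59015150e-05]), 'tcp_pos': array([0.25320913, 0.62514206, 0.20186736]), 'eef_rot': array([ 3.08196298e+00, -6.00593089e-01, -2.44300450e-04]), 'contact_force': array([-0.58554437, -0.26245045, -0.80404345]), 'ft_torque': array([-0.00973718, -0.0030936 ,  0.04043276]), 'grip_width': 0.08533370312636275} 0.0187
top {'K': array([[530.83750067,   0.        , 318.80537549],
       [  0.        , 530.83750067, 251.27990591],
       [  0.        ,   0.        ,   1.        ]]), 'R': array([[ 0.02207802, -0.99951124,  0.02213247],
       [-0.98877245, -0.02510264, -0.14730548],
       [ 0.14778907, -0.01863176, -0.98884339]]), 't': array([0.04535941, 0.54052873, 1.21059499])}
side {'K': array([[456.18213173,   0.        , 312.32822815],
       [  0.        , 456.18213173, 237.78462155],
       [  0.        ,   0.        ,   1.        ]]), 'R': array([[-0.99189544, -0.12679225,  0.00819577],
       [-0.08872555,  0.64503972, -0.75898059],
       [ 0.09094626, -0.75355656, -0.65106167]]), 't': array([0.54185334, 0.10074335, 1.00004375])}
{'K': array([[338.75516774,   0.        , 318.02499754],
       [  0.        , 338.75516774, 234.80941568],
       [  0.        ,   0.        ,   1.        ]]), 'T_tool_cam': array([[-4.77933082e-05, -9.48327187e-01, -3.17294097e-01,
         8.22260200e-02],
       [ 9.99999934e-01, -1.59672396e-04,  3.26600370e-04,
        -1.54624434e-03],
       [-3.60387119e-04, -3.17294060e-01,  9.48327132e-01,
        -1.71587986e-01],
       [ 0.00000000e+00,  0.00000000e+00,  0.00000000e+00,
         1.00000000e+00]])}
```

View pics/top0.png

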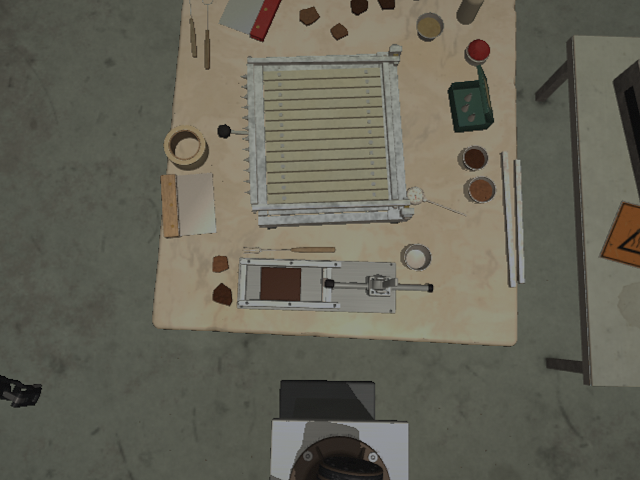

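View pics/side0.png

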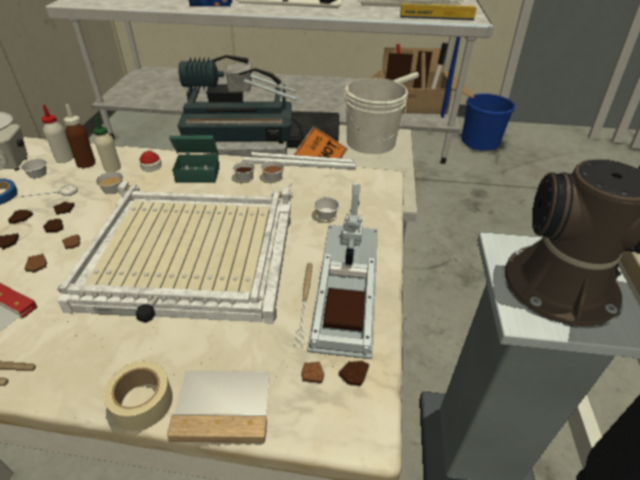

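The top view shows the frame with its end wall at about (240,285), its clamp end at about (396,285), the grip at (329,284) and the lever at about (380,285). Next I'll zoom in.

Run:
```python
import cv2
a=cv2.imread("pics/top0.png")[235:325,205:445]
cv2.imwrite("pics/top0z.png",cv2.resize(a,(800,300),interpolation=cv2.INTER_CUBIC))
a=cv2.imread("pics/side0.png")[170:390,280:420]
cv2.imwrite("pics/side0z.png",cv2.resize(a,None,fx=2.7,fy=2.7,interpolation=cv2.INTER_CUBIC))
```

```text
(no output)
```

View pics/top0z.png

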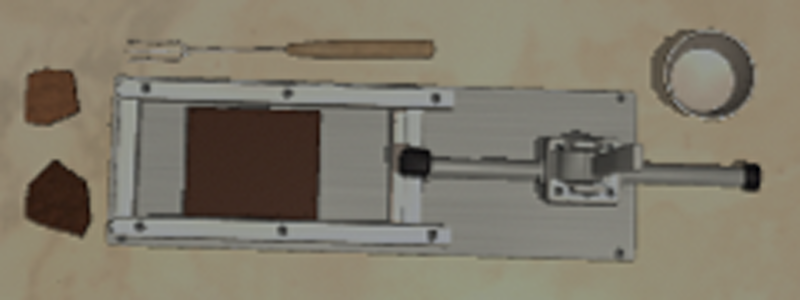

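View pics/side0z.png

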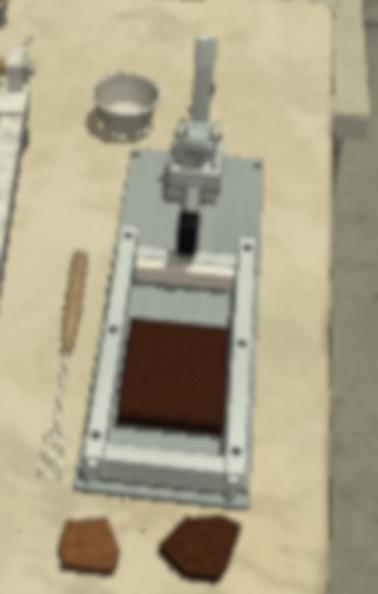

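```bash
cat > h.py <<'E'
import numpy as np,cv2
from station import arm,grip,telemetry,eyes,finish_job
from scipy.spatial.transform import Rotation as Ro
def ray(n,u,v,z,pose=None):
    i=eyes.camera_info(n);K=i["K"]
    if n=="wrist":
        p,r=pose;T=i["T_tool_cam"];Rw=Ro.from_rotvec(r).as_matrix()
        R=Rw@T[:3,:3];c=Rw@T[:3,3]+p
    else:
        R=i["R"].T;c=-R@i["t"]
    d=R@np.linalg.solve(K,[u,v,1.]);return c+d*(z-c[2])/d[2]
def project(n,X,pose=None):
    i=eyes.camera_info(n);K=i["K"]
    if n=="wrist":
        p,r=pose;T=i["T_tool_cam"];Rw=Ro.from_rotvec(r).as_matrix()
        x=(T[:3,:3].T@((Rw.T@(np.array(X)-p))-T[:3,3]))
    else: x=i["R"]@np.array(X)+i["t"]
    x=K@x;return x[:2]/x[2]
E
python3 - <<'E'
from h import *
np.set_printoptions(precision=4,suppress=True)
f=lambda u,v:(205+u/3.3333,235+v/3.3333)
for n,u,v,z in [("p far L",117,75,.008),("p far R",108,245,.008),("p near L",635,92,.008),("p near R",635,262,.008),("grip",415,161,.072),("wall in",140,160,.032),("slab far",185,163,.024),("slab near",319,164,.024),("lip",391,160,.028),("rodend",752,177,.025),("cup",702,73,.033),("slabc1",186,108,.024),("c2",184,217,.024),("fork end",433,47,.01)]:
    print(n,ray("top",*f(u,v),z))
E
```

```text
p far L [0.5241 0.2463 0.008 ]
p far R [0.4021 0.2474 0.008 ]
p near L [ 0.5211 -0.1283  0.008 ]
p near R [ 0.3987 -0.1283  0.008 ]
grip [0.4615 0.0328 0.072 ]
wall in [0.4611 0.2245 0.032 ]
slab far [0.4604 0.1936 0.024 ]
slab near [0.462  0.0989 0.024 ]
lip [0.4657 0.048  0.028 ]
rodend [ 0.46   -0.2089  0.025 ]
cup [ 0.5326 -0.172   0.033 ]
slabc1 [0.4995 0.1944 0.024 ]
c2 [0.4223 0.1928 0.024 ]
fork end [0.55   0.0189 0.01  ]
```

Measurements from the top camera agree with the given sizes: the plate is about 375 x 122 mm and the lip sits 15 mm ahead of the grip. Frame +x is roughly world +y. I'll refine this with the wrist camera while moving in.

Run:
```python
from h import *
arm.move_pose([0.46,0.03,0.2],[np.pi,0,0])
s=telemetry.observe();im=eyes.camera("wrist")
np.save("w1.npy",np.r_[s["tcp_pos"],s["eef_rot"]]);print(s["clock"],s["tcp_pos"],s["eef_rot"],s["q"],s["contact_force"])
cv2.imwrite("pics/w1.png",im[:,:,::-1])
```

```text
2.35 [0.4602615  0.03054957 0.20000037] [-3.14155941e+00 -8.30278331e-04 -8.85439139e-05] [ 4.95102308e-01  9.55188359e-04 -4.41748611e-01 -2.64687112e-06
 -1.12802718e+00  1.07622373e+00] [0.10048421 0.15403402 0.13687173]
```

View pics/w1.png

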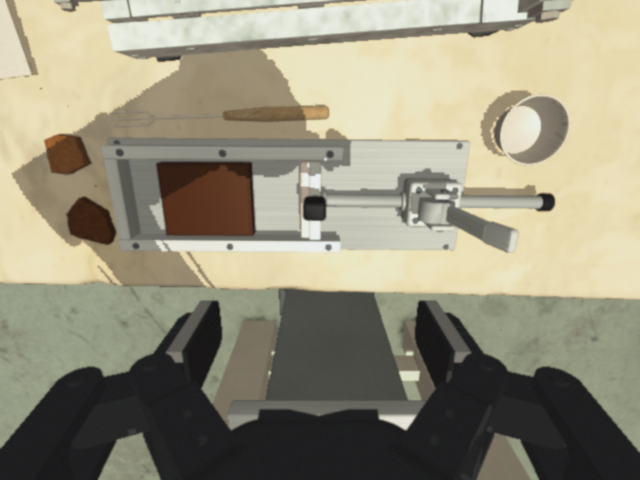

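Wrist view: grip top at about (315,209), slab from (159,163) to (254,235), wall inner edge at x≈130, and lever tip at about (515,240).

Run:
```python
from h import *
np.set_printoptions(precision=4,suppress=True)
w=np.load("w1.npy");P=(w[:3],w[3:])
for n,u,v,z in [("grip top",315,209,.072),("wall in",132,200,.028),("slab fl",158,164,.024),("fr",166,236,.024),("nl",251,162,.024),("nr",254,235,.024),("plate nr",455,250,.008),("plate nl",469,141,.008),("rodend",547,202,.025),("leverR",512,250,.15),("leverL",517,231,.15),("block l",403,183,.042),("blockr",459,224,.042),("pin",433,212,.07)]:
    print(n,ray("wrist",u,v,z,P))
# frame model fit
o=np.array([.4615,.0345]);ax=np.array([.0085,1])
for fx,z in [(.19,.032),(-.099,.042),(-.151,.042)]:
    for fy in(.023,-.023):
        X=[o[0]+.0085*fx-fy,o[1]+fx+.0085*fy,z];print(fx,fy,project("wrist",X,P),project("top",X))
im=cv2.imread("pics/w1.png")[130:260,90:560];cv2.imwrite("pics/w1z.png",cv2.resize(im,None,fx=1.7,fy=1.7,interpolation=cv2.INTER_CUBIC))
```

```text
grip top [0.4675 0.0344 0.072 ]
wall in [0.4659 0.224  0.028 ]
slab fl [0.5021 0.1935 0.024 ]
fr [0.4253 0.1963 0.024 ]
nl [0.5042 0.0993 0.024 ]
nr [0.4264 0.1009 0.024 ]
plate nr [ 0.403  -0.1258  0.008 ]
plate nl [ 0.5239 -0.1247  0.008 ]
rodend [ 0.4633 -0.2077  0.025 ]
leverR [ 0.4577 -0.1042  0.15  ]
leverL [ 0.4717 -0.1051  0.15  ]
block l [ 0.4861 -0.0513  0.042 ]
blockr [ 0.4443 -0.1115  0.042 ]
pin [ 0.4642 -0.0739  0.07  ]
0.19 0.023 [133.6017 225.0005] [246.5314 291.9555]
0.19 -0.023 [126.0952 181.1191] [247.5248 272.3697]
-0.099 0.023 [411.9534 230.2501] [370.4837 295.6451]
-0.099 -0.023 [416.5129 185.4629] [370.8017 275.9623]
-0.151 0.023 [462.7932 230.6813] [392.7665 296.3611]
-0.151 -0.023 [469.5888 185.9349] [392.9623 276.6887]
```

View pics/w1z.png

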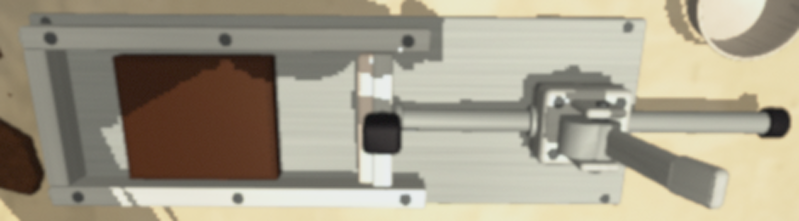

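Run:
```python
from h import *
np.set_printoptions(precision=4,suppress=True)
w=np.load("w1.npy");P=(w[:3],w[3:])
f=lambda u,v:(90+u/1.7,130+v/1.7)
for n,u,v,z in [("wallin top",53,120,.032),("wallin bot l",66,60,.008),("wallin bot r",84,175,.008),("blk fl",538,90,.042),("blk fr",541,163,.042),("blk nl",630,92,.042),("lipfront top",358,120,.028),("grip top far",365,120,.072),("grip near",401,120,.072),("grip top L",380,116,.072),("grip top R",380,151,.072),("levertip L",726,172,.15),("levertip R",715,206,.15)]:
    print(n,ray("wrist",*f(u,v),z,P))
```

```text
wallin top [0.4662 0.2329 0.032 ]
wallin bot l [0.4989 0.232  0.008 ]
wallin bot r [0.4235 0.2334 0.008 ]
blk fl [ 0.4861 -0.0547  0.042 ]
blk fr [ 0.4423 -0.0601  0.042 ]
blk nl [ 0.485  -0.1076  0.042 ]
lipfront top [0.4654 0.0497 0.028 ]
grip top far [0.4753 0.0437 0.072 ]
grip near [0.4753 0.0246 0.072 ]
grip top L [0.4775 0.0357 0.072 ]
grip top R [0.4582 0.0358 0.072 ]
levertip L [ 0.4715 -0.1051  0.15  ]
levertip R [ 0.4568 -0.1034  0.15  ]
```

Run:
```python
from h import *
np.set_printoptions(precision=4,suppress=True)
def st(t=""):
    s=telemetry.observe();print(t,round(s["clock"],2),s["tcp_pos"],s["contact_force"],round(s["grip_width"],4));return s
D=[np.pi,0,0]
arm.move_pose([.464,-.01,.13],D)
grip(0.0);st("closed")
arm.move_straight([.464,-.01,.046],v=.1);st("down")
for y,v in [(.0,.05),(.02,.03),(.05,.05),(.055,.03),(.07,.03)]:
    arm.move_straight([.464,y,.046],v=v);st(y)
im=eyes.camera("wrist");cv2.imwrite("pics/w2.png",im[:,:,::-1])
cv2.imwrite("pics/t2.png",eyes.camera("top")[235:325,205:445,::-1].repeat(3,0).repeat(3,1))
```

```text
closed 3.58 [ 0.464 -0.01   0.13 ] [0.2561 0.5427 0.0437] 0.0002
down 4.58 [ 0.4645 -0.0099  0.0464] [ 0.121  -0.4688  0.4723] -0.0004
0.0 4.92 [0.4642 0.0005 0.0463] [ 0.6967  0.4829 -0.5122] -0.0003
0.02 5.74 [0.464 0.02  0.046] [0.5786 0.1211 0.202 ] -0.0002
0.05 6.49 [0.4639 0.0501 0.0459] [ 0.1829  0.5829 -0.0703] 0.0001
0.055 6.81 [0.464  0.0551 0.046 ] [-0.6517  0.2129  0.4577] -0.0004
0.07 7.46 [0.4639 0.0701 0.046 ] [ 0.2836  0.0647 -0.8212] 0.0001
```

View pics/w2.png

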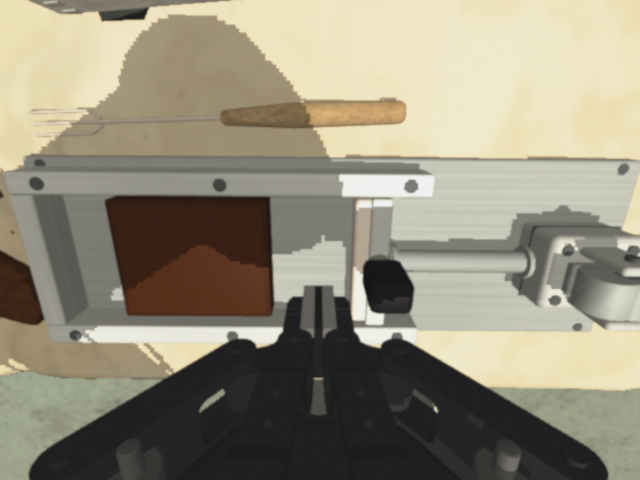

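View pics/t2.png

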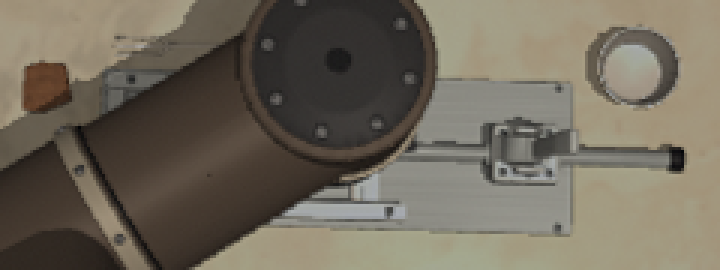

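The fingers passed the grip without touching it: tips at (318,290), grip at (388,285). I need to check the geometry.

Run:
```python
from h import *
np.set_printoptions(precision=4,suppress=True)
s=telemetry.observe();P=(s["tcp_pos"],s["eef_rot"]);print(P)
print("tcp px",project("wrist",s["tcp_pos"],P))
for u,v,z in [(387,268,.072),(390,312,.038),(388,290,.055),(365,258,.028),(540,260,.025),(400,260,.025),(45,220,.032),(245,165,.032),(245,330,.032)]:
    print(u,v,ray("wrist",u,v,z,P))
for z in(.072,.055,.038):
  for y in (.034,):
   print(project("wrist",[.464,y,z],P))
```

```text
(array([0.4639, 0.0699, 0.0459]), array([ 3.1415,  0.    , -0.0002]))
tcp px [320.0741 277.8575]
387 268 [0.4816 0.0388 0.072 ]
390 312 [0.4373 0.0275 0.038 ]
388 290 [0.4611 0.0336 0.055 ]
365 258 [0.4685 0.0427 0.028 ]
540 260 [ 0.4659 -0.0654  0.025 ]
400 260 [0.4659 0.0207 0.025 ]
45 220 [0.4935 0.2264 0.032 ]
245 165 [0.5243 0.1105 0.032 ]
245 330 [0.4206 0.1176 0.032 ]
[394.5193 301.2088]
[387.6724 285.1373]
[381.9489 271.7026]
```

Run:
```python
from h import *
np.set_printoptions(precision=4,suppress=True)
s=telemetry.observe();P=(s["tcp_pos"],s["eef_rot"])
for X in [[.475,.07,.046],[.475,.07,.08],[.464,.07,.046],[.453,.07,.046],[.464,.07,.075]]: print(X,project("wrist",X,P),project("side",X))
im=eyes.camera("side")[200:360,280:420];cv2.imwrite("pics/s3.png",cv2.resize(im[:,:,::-1],None,fx=3.7,fy=3.7,interpolation=cv2.INTER_CUBIC))
im=cv2.imread("pics/w2.png")[180:340,230:450];cv2.imwrite("pics/w2z.png",cv2.resize(im,None,fx=3.6,fy=3.6,interpolation=cv2.INTER_CUBIC))
```

```text
[0.475, 0.07, 0.046] [320.0037 259.502 ] [341.8704 270.4773]
[0.475, 0.07, 0.08] [320.4458 288.5766] [342.7027 258.704 ]
[0.464, 0.07, 0.046] [319.9676 277.7503] [347.0884 270.9754]
[0.453, 0.07, 0.046] [319.9328 295.336 ] [352.3173 271.4745]
[0.464, 0.07, 0.075] [320.3193 304.3931] [347.9014 260.9675]
```

View pics/s3.png

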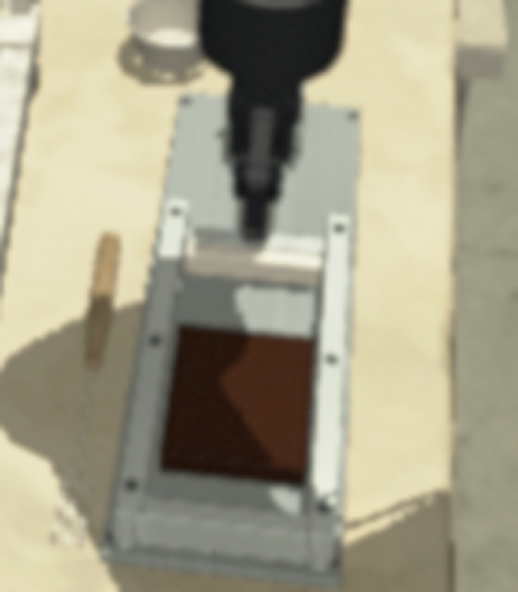

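View pics/w2z.png

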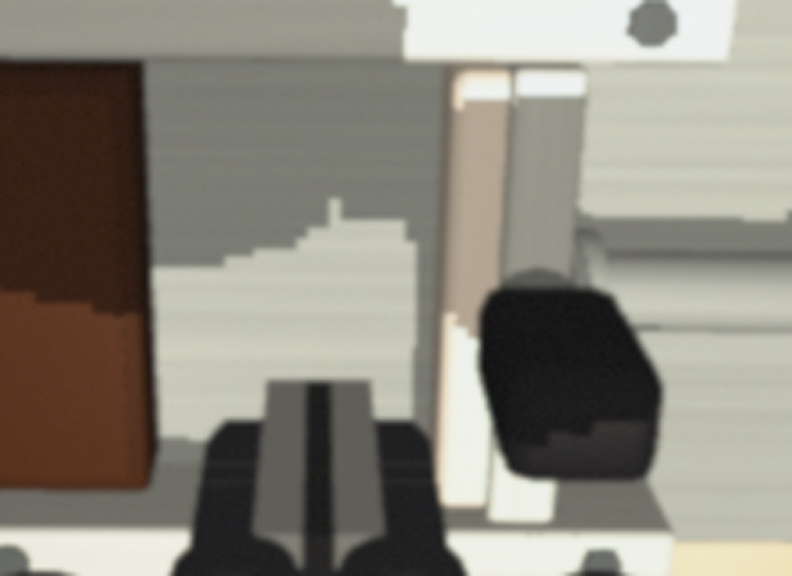

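Both fixed cameras' views suggest the shut fingertips sit about 30 mm above the reported TCP, so they passed over the grip. I'll confirm by touching the fixed rail top, which is at z = 32 mm.

Run:
```python
from h import *
np.set_printoptions(precision=4,suppress=True)
for X in [[.464,.0845,.046],[.464,.0845,.078]]: print(project("side",X))
arm.move_straight([.511,.1,.05],v=.12)
z=.05; s=telemetry.observe()
arm.move_straight([.511,.1,.034],v=.06)
z=.034
f0=telemetry.observe()["contact_force"][2]
while z>-.01:
    s=telemetry.observe();print(round(s["clock"],2),round(s["tcp_pos"][2],4),s["contact_force"])
    if s["contact_force"][2]-f0>3: break
    z-=.0015; arm.move_straight([.511,.1,z],v=.02)
arm.move_straight([.511,.1,z+.01],v=.1)
```

```text
[346.6047 275.8555]
[347.5033 264.7686]
8.64 0.0335 [0.366  0.0998 0.0946]
8.89 0.0326 [-0.2581 -0.1506  0.0571]
9.14 0.031 [ 0.8079  0.5834 -0.9333]
9.39 0.0294 [-0.1351 -0.3404  0.4809]
9.64 0.0279 [-0.3489  0.2223  1.0248]
9.89 0.0264 [0.2474 0.6212 0.2652]
10.14 0.0249 [0.0731 0.4394 0.0477]
10.39 0.0234 [ 0.4512 -0.0584 -0.5788]
10.64 0.0219 [-0.5717  0.8703  0.4579]
10.89 0.0204 [1.2229 0.5576 0.1053]
11.14 0.0189 [ 0.2007 -0.1827 -0.4551]
11.39 0.0174 [0.0127 0.4286 0.3801]
11.64 0.0159 [ 0.0393 -0.1136  0.5708]
11.89 0.0144 [ 0.0088 -0.3932  0.3645]
12.14 0.0129 [-0.489   0.4264 -0.1166]
12.39 0.0114 [-0.002  -0.6004 -0.2504]
12.64 0.0099 [ 0.609  -0.06    0.0468]
12.89 0.0084 [-0.0562  0.7912  0.1077]
13.14 0.0069 [-0.2373  0.2425 -0.7569]
13.39 0.0054 [0.9098 0.059  0.2562]
13.64 0.0039 [-0.4333  0.1515  0.5231]
13.89 0.0035 [-4.9888 -0.5332 13.2659]
```

The rail touch confirms the real fingertips are 28 mm above the reported TCP when shut (TCP z 0.0037 with the tip at 0.032). I'll push again with TCP z = 0.016.

Run:
```python
from h import *
np.set_printoptions(precision=4,suppress=True)
def st(t=""):
    s=telemetry.observe();print(t,round(s["clock"],2),s["tcp_pos"],s["contact_force"]);return s
arm.move_straight([.464,.07,.075],v=.2)
arm.move_straight([.464,-.012,.075],v=.2)
arm.move_straight([.464,-.012,.016],v=.15);st("down")
arm.move_straight([.464,.0,.016],v=.05);st(0)
for y,v in [(.005,.03),(.01,.03),(.015,.03),(.022,.03)]:
    arm.move_straight([.464,y,.016],v=v);st(y)
P=telemetry.observe();im=eyes.camera("wrist");cv2.imwrite("pics/w4.png",im[:,:,::-1])
```

```text
down 15.81 [ 0.4642 -0.0115  0.016 ] [-0.2741 -0.7065  0.2837]
0 16.2 [0.4644 0.0006 0.0165] [ 0.1089 -0.6073 -0.0976]
0.005 16.52 [0.464  0.0051 0.016 ] [-0.3398  0.042   0.1589]
0.01 16.83 [0.4638 0.01   0.0159] [-0.7597 -0.6732  0.0064]
0.015 17.15 [0.4639 0.0149 0.0159] [ 0.2246 -1.8503 -0.0641]
0.022 17.53 [0.4639 0.0221 0.016 ] [-0.8314 -1.7066 -0.4306]
```

View pics/w4.png

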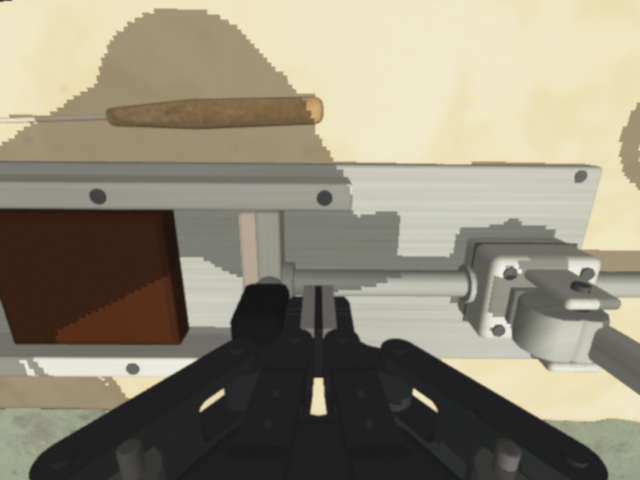

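The fingers now push the grip, with the fingertips at (320,290) against the grip at (262,300). Continuing towards the end wall.

Run:
```python
from h import *
np.set_printoptions(precision=4,suppress=True)
def st(t=""):
    s=telemetry.observe();print(t,round(s["clock"],2),s["tcp_pos"],s["contact_force"]);return s
s=telemetry.observe();P=(s["tcp_pos"],s["eef_rot"]);print("lip",ray("wrist",241,240,.028,P))
for y,v in [(.054,.05),(.07,.03),(.08,.03),(.086,.02)]:
    arm.move_straight([.4643,y,.016],v=v);st(y)
s=telemetry.observe();P=(s["tcp_pos"],s["eef_rot"]);np.save("w5.npy",np.r_[P])
im=eyes.camera("wrist");cv2.imwrite("pics/w5.png",im[:,:,::-1])
```

```text
lip [0.4906 0.0616 0.028 ]
0.054 18.38 [0.4644 0.0542 0.0161] [-0.5036 -0.0864 -0.8481]
0.07 19.06 [0.4645 0.07   0.0161] [ 1.2001 -3.2022 -0.4645]
0.08 19.54 [0.4646 0.0801 0.0161] [ 2.3944 -2.596  -0.964 ]
0.086 19.99 [0.4646 0.086  0.0161] [ 2.1283 -3.5268 -0.6268]
```

View pics/w5.png

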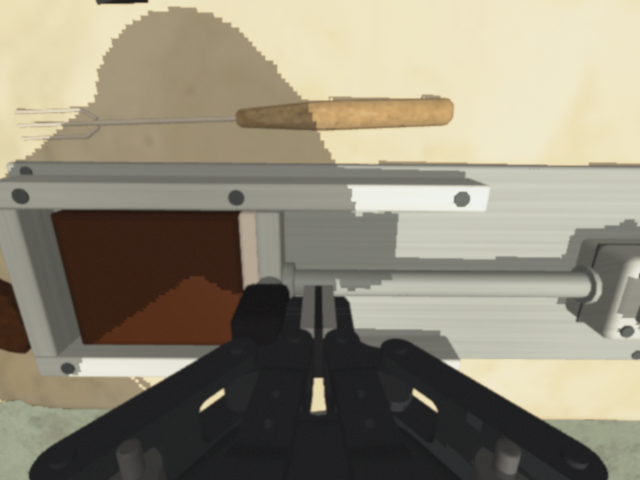

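Run:
```python
from h import *
np.set_printoptions(precision=4,suppress=True)
w=np.load("w5.npy");P=(w[0],w[1])
for p in [(52,212,.024),(82,344,.024),(240,212,.024),(241,250,.028)]: print(ray("wrist",*p,P))
for x in(.5,.425):
  for z in (.008,.024,.032): print(x,z,project("wrist",[x,.2325,z],P))
im=cv2.imread("pics/w5.png")[180:380,0:300];cv2.imwrite("pics/w5z.png",cv2.resize(im,None,fx=2.6,fy=2.6,interpolation=cv2.INTER_CUBIC))
```

```text
Traceback (most recent call last):
  File "h.py", line 7, in ray
    p,r=pose;T=i["T_tool_cam"];Rw=Ro.from_rotvec(r).as_matrix()
                                  ~~~~~~~~~~~~~~^^^
  File "scipy/spatial/transform/_rotation.pyx", line 1280, in scipy.spatial.transform._rotation.Rotation.from_rotvec
ValueError: Expected `rot_vec` to have shape (3,) or (N, 3), got ()
```

Run:
```python
from h import *
np.set_printoptions(precision=4,suppress=True)
w=np.load("w5.npy").ravel();P=(w[:3],w[3:])
for p in [(52,212,.024),(82,344,.024),(240,212,.024),(241,250,.028)]: print(ray("wrist",*p,P))
for x in(.5,.425):
  for z in (.008,.024,.032): print(x,z,project("wrist",[x,.2325,z],P))
im=cv2.imread("pics/w5.png")[180:380,0:300];cv2.imwrite("pics/w5z.png",cv2.resize(im,None,fx=2.6,fy=2.6,interpolation=cv2.INTER_CUBIC))
```

```text
[0.5045 0.2197 0.024 ]
[0.4268 0.2219 0.024 ]
[0.5045 0.126  0.024 ]
[0.4858 0.126  0.028 ]
0.5 0.008 [ 52.4921 212.6512]
0.5 0.024 [ 28.8252 220.7687]
0.5 0.032 [ 15.3357 225.3955]
0.425 0.008 [ 82.6836 330.3619]
0.425 0.024 [ 64.2784 346.6917]
0.425 0.032 [ 53.9522 355.8535]
```

View pics/w5z.png

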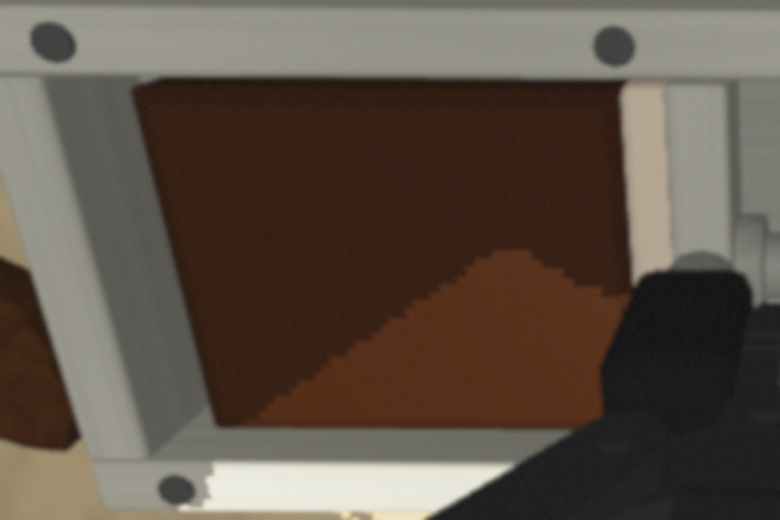

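The gap to the wall is about 11 mm. I'll close it and then take fine force-guarded steps.

Run:
```python
from h import *
np.set_printoptions(precision=4,suppress=True)
def fy(n=5):
    L=[]
    for _ in range(n): L.append(telemetry.observe()["contact_force"][1]); arm.dwell(.02)
    return np.mean(L)
arm.move_straight([.4645,.092,.016],v=.02);print(fy())
y=.092
while y<.105:
    y+=.0006 if y<.0945 else .0003
    arm.move_straight([.4645,y,.016],v=.01); f=fy();s=telemetry.observe()
    print(round(s["clock"],2),round(y,4),s["tcp_pos"][1].round(5),round(f,2))
    if f<-8.0: break
```

```text
-3.8160830677936266
20.91 0.0926 0.09247 -4.85
21.24 0.0932 0.09305 -4.72
21.57 0.0938 0.0936 -4.9
21.91 0.0944 0.09422 -4.76
22.24 0.095 0.09483 -5.08
22.57 0.0953 0.09506 -5.48
22.91 0.0956 0.09521 -6.65
23.24 0.0959 0.09534 -7.58
23.57 0.0962 0.09549 -8.47
```

Run:
```python
from h import *
np.set_printoptions(precision=4,suppress=True)
def fy(n=5):
    L=[]
    for _ in range(n): L.append(telemetry.observe()["contact_force"][1]); arm.dwell(.02)
    return np.mean(L)
for y in(.0965,.0967):
    arm.move_straight([.4645,y,.016],v=.01); f=fy();s=telemetry.observe()
    print(round(s["clock"],2),y,s["tcp_pos"][1].round(5),round(f,2))
    if f<-9.6: break
arm.dwell(.4);print(fy())
im=eyes.camera("wrist");cv2.imwrite("pics/w6z.png",cv2.resize(im[180:380,0:300,::-1],None,fx=2.6,fy=2.6,interpolation=cv2.INTER_CUBIC))
```

```text
23.91 0.0965 0.09561 -9.35
24.24 0.0967 0.09566 -10.15
-10.244313826290483
```

View pics/w6z.png

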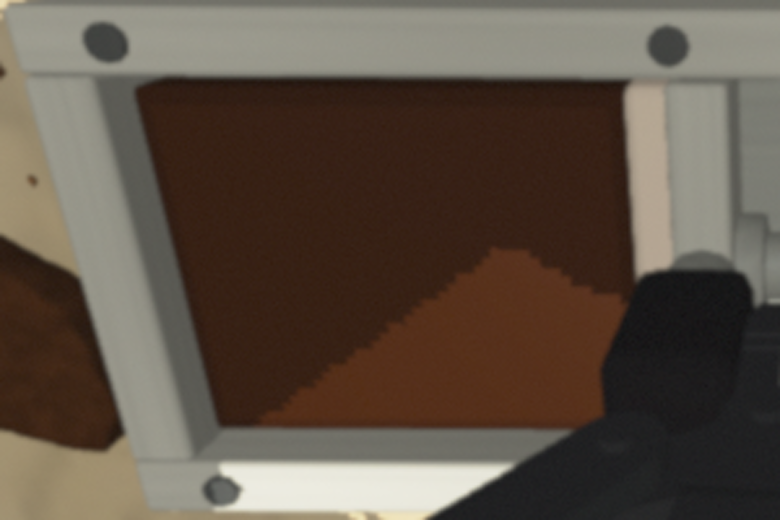

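The slab lies flush: the wall face visible above it matches the 8 mm height difference. Lip force is about 5.5 N. I'll back off, check the residual state, then approach the lever from behind.

Run:
```python
from h import *
np.set_printoptions(precision=4,suppress=True)
arm.move_straight([.4645,.09,.016],v=.02)
arm.move_straight([.4645,.07,.02],v=.1)
arm.move_straight([.4645,.06,.2],v=.2)
s=telemetry.observe();P=(s["tcp_pos"],s["eef_rot"])
im=eyes.camera("wrist");cv2.imwrite("pics/w7.png",im[:,:,::-1]);np.save("w7.npy",np.r_[P[0],P[1]])
arm.move_straight([.464,-.155,.2],v=.25)
arm.move_straight([.464,-.155,.10],v=.2)
s=telemetry.observe();P=(s["tcp_pos"],s["eef_rot"]);np.save("w8.npy",np.r_[P[0],P[1]])
im=eyes.camera("wrist");cv2.imwrite("pics/w8.png",im[:,:,::-1]);print(s["clock"],s["tcp_pos"],s["contact_force"])
```

```text
28.3667 [ 0.4648 -0.1545  0.1007] [-0.3636 -0.7762  0.3461]
```

View pics/w7.png

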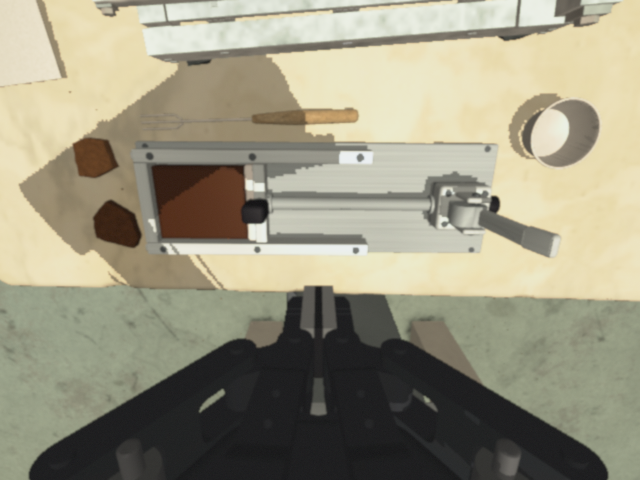

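View pics/w8.png

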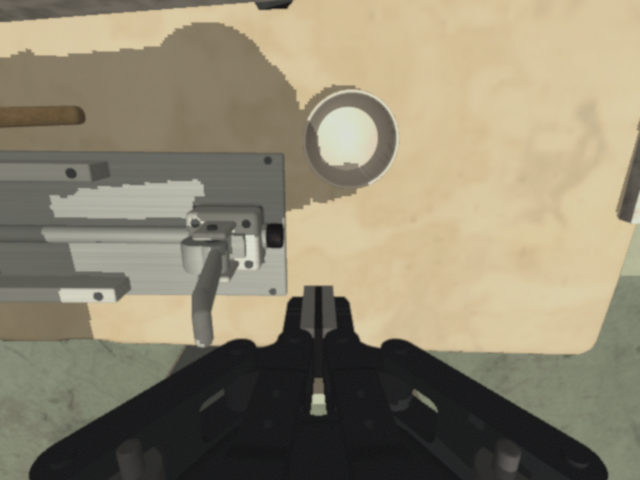

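The lever tip is at (203,345), in front of the fingertips at (318,287), and the cup is clear. Now driving the lever over along its arc.

Run:
```python
from h import *
np.set_printoptions(precision=4,suppress=True)
pin=np.array([-.0825,.062])
for d in list(range(-20,85,10))+[84,88]:
    a=np.radians(d); r=.080-.012*np.clip((d+10)/80,0,1)
    E=pin+r*np.array([np.sin(a),np.cos(a)])+.004*np.array([-np.cos(a),np.sin(a)])
    arm.move_straight([.464,E[0]-.0135,E[1]-.028],v=.06)
    s=telemetry.observe();print(d,round(s["clock"],2),s["tcp_pos"],s["contact_force"])
    if np.linalg.norm(s["contact_force"])>30: print("STOP");break
im=eyes.camera("wrist");cv2.imwrite("pics/w9.png",im[:,:,::-1])
```

```text
-20 29.05 [ 0.4641 -0.1268  0.1079] [ 0.4028  0.3576 -1.0547]
-10 29.43 [ 0.4641 -0.1135  0.1122] [ 0.0285 -0.2184 -0.4368]
0 29.82 [ 0.4641 -0.0997  0.1126] [-0.0587 -1.0406  0.8734]
10 30.19 [ 0.4641 -0.0862  0.1104] [ 0.4198 -0.2732  1.6012]
20 30.57 [ 0.4638 -0.0736  0.106 ] [0.1569 1.1883 0.1827]
30 30.93 [ 0.4641 -0.0624  0.1   ] [ 0.4213 -1.179   1.5671]
40 31.3 [ 0.4635 -0.0523  0.0917] [-0.5851  0.0887 -0.0848]
50 31.66 [ 0.4636 -0.044   0.0823] [ 0.2116 -0.0682  0.2179]
60 32.02 [ 0.4637 -0.0377  0.0718] [ 0.5131 -0.7004  0.1084]
70 32.37 [ 0.4636 -0.0334  0.0606] [ 0.6797  0.0076 -0.1988]
80 32.72 [ 0.4637 -0.0298  0.0494] [-0.5775  0.1213  0.8087]
84 32.97 [ 0.4637 -0.0289  0.0448] [ 0.3463  0.4626 -0.2617]
88 33.22 [ 0.4636 -0.0283  0.04  ] [ 0.1545 -1.059  -0.1668]
```

View pics/w9.png

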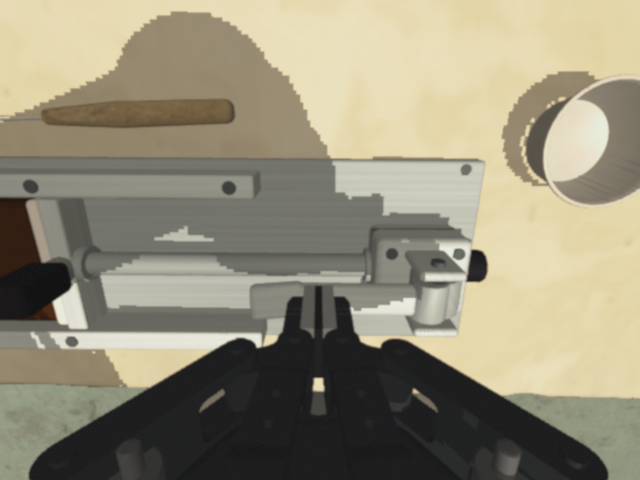

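Run:
```python
from h import *
np.set_printoptions(precision=4,suppress=True)
s=telemetry.observe();P=(s["tcp_pos"],s["eef_rot"])
for d in(50,60,70,80,90):
    a=np.radians(d)
    print(d,*[project("wrist",[.464+dx,-.0825+.09*np.sin(a),.062+.09*np.cos(a)],P) for dx in(-.008,.008)])
im=cv2.imread("pics/w9.png")[220:360,220:500];cv2.imwrite("pics/w9z.png",cv2.resize(im,None,fx=2.8,fy=2.8,interpolation=cv2.INTER_CUBIC))
im=eyes.camera("side")[200:360,280:420];cv2.imwrite("pics/s9.png",cv2.resize(im[:,:,::-1],None,fx=3.7,fy=3.7,interpolation=cv2.INTER_CUBIC))
```

```text
50 [278.4329 400.5195] [276.6045 361.7119]
60 [258.3609 373.9257] [255.882  337.8636]
70 [248.149  349.8369] [245.5339 316.4402]
80 [245.7473 328.749 ] [243.3003 297.8234]
90 [249.2947 310.718 ] [247.1759 282.0062]
```

View pics/w9z.png

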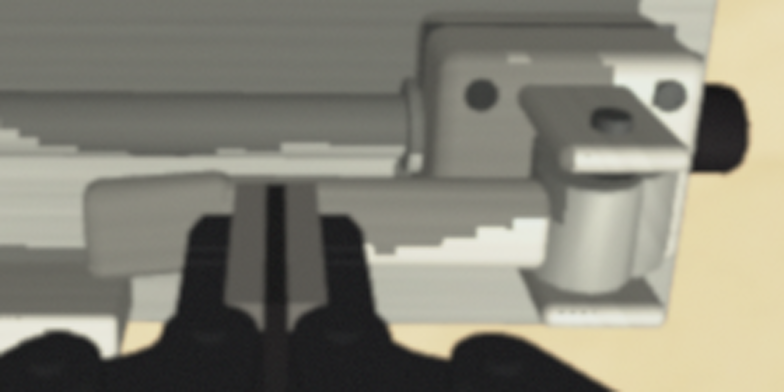

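View pics/s9.png

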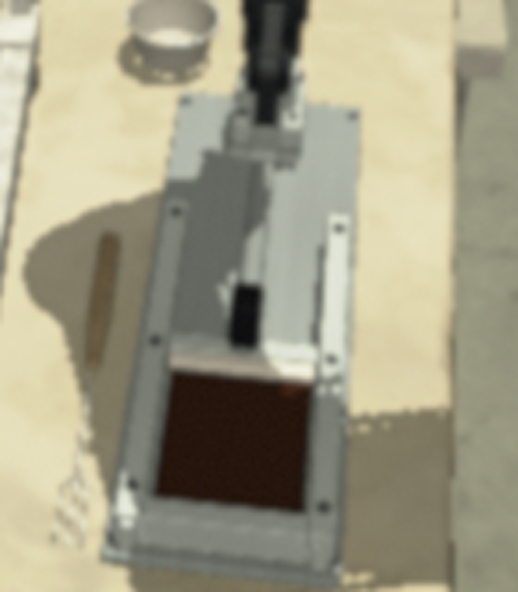

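The lever tip at rows 284–318, u≈251 matches the model at 90° (282–311, u≈249), so it looks closed. I'll retreat and verify.

Run:
```python
from h import *
np.set_printoptions(precision=4,suppress=True)
arm.move_straight([.464,-.0283,.2],v=.2)
arm.move_straight([.464,.06,.2],v=.2)
s=telemetry.observe();P=(s["tcp_pos"],s["eef_rot"]);print(s["clock"],P[0],s["contact_force"])
im=eyes.camera("wrist");cv2.imwrite("pics/w10.png",im[:,:,::-1])
for d in(70,80,90):
    a=np.radians(d)
    print(d,*[project("wrist",[.464+dx,-.0825+.09*np.sin(a),.062+.09*np.cos(a)],P) for dx in(-.008,.008)])
a=cv2.imread("pics/w7.png")[140:260,125:505];b=cv2.imread("pics/w10.png")[140:260,125:505]
cv2.imwrite("pics/cmp.png",cv2.resize(np.vstack([a,b]),None,fx=2.1,fy=2.1,interpolation=cv2.INTER_CUBIC))
```

```text
34.8583 [0.4634 0.0602 0.1989] [-0.3474  0.4054  0.9566]
70 [386.5963 231.5729] [387.8377 213.6149]
80 [378.8727 226.3732] [379.924  209.1826]
90 [374.6036 221.4994] [375.5367 205.0353]
```

View pics/cmp.png

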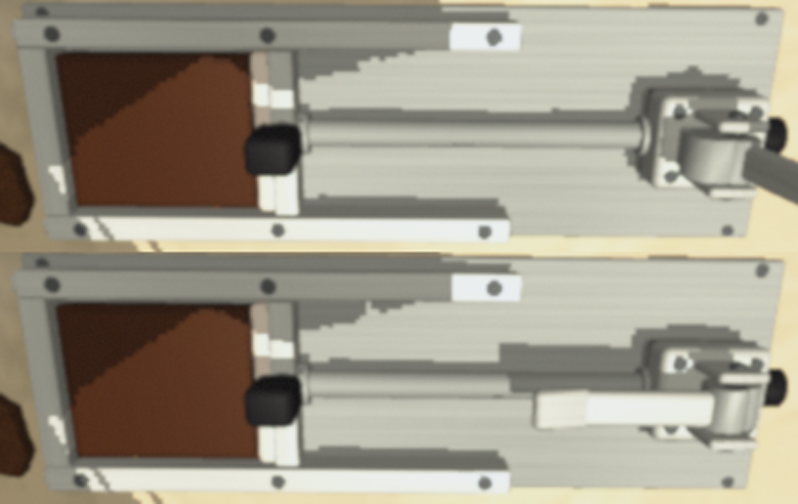

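Run:
```python
from h import *
finish_job(); print(telemetry.observe()["clock"])
```

```text
the job is handed in; nothing more can be done
the job is handed in; nothing more can be done
```

I pushed the dam by its grip with the fingers shut until the slab lay flush against the end wall, then flipped the lever over from behind. The job was handed in at about 35 s on the robot's clock. No verdict is reported, so what follows rests on my own checks.

**Checks that passed**
- **Slab:** in the pictures it lies square against the end wall, to about 1 mm. The before and after views of the lever flip show no shift of the dam or slab.
- **Lip:** just before I let go, the push was 10.2 N against about 4.8 N of drag, so about 5.5 N on the lip. From the given drag I expect up to 4 N to remain, but I did not measure it after letting go.
- **Lever:** with the fingertips placed where a lever at 88° from upright would be, they met no force, so it lies at least that far over (about 1.7 rad). The close view also matched a level lever.
- **Robot and bystanders:** at hand-in the robot was clear of everything. It never went near the other things in the pictures, though I took no final top view.

**What disagreed**
- **Fingertip height:** the shut fingertips are about 28 mm above the reported TCP, not at it. My first push therefore passed over the grip without touching anything. I confirmed the offset by touching the fixed rail top (13 N) and corrected for it.
- **Lever force:** almost no force showed in the range where the lever should be stiff, where about 10 N was expected. I did not find out why.
- **Last lever view:** the final wrist picture put the lever tip between 80° and 90°. I put the difference down to the upturned end.

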